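Count to the third rack gap and push the amplifier box home

TASK

Run a fingertip along the bare metal rail on top of the amplifier rack, starting at the end where the tall finned power unit stands, to count the gaps, filled ones included: touch the rail over the first, then the second, then the third gap. Then push the loose amplifier box along the bench into that third gap, until it is fully home against the rack's back wall, level with the front of the boxes already there. The box stays standing on the bench all the time, never lifted or tipped, and everything else is left where it is.

Things in the scene. Friction and masses are not known exactly. Their poses are not given: they have to be found in the camera images.
- rack: Fixed grey steel rack, yaw up to 7 degrees, open at the bottom: boxes slide on the bench (z = 0). Seven upright dividers 60 mm tall make six gaps A to F, 50 mm clear, centred at y = -132.5, -79.5, -26.5, 26.5, 79.5, 132.5 mm. Origin on the bench; x points into the gaps: divider noses at x = -35 mm, back wall's inner face at +65 mm. The flat rail (x -18 to -2 mm) on the dividers has its top at z = 64 mm.
- power_unit: Fixed black power unit 98 x 53 x 86 mm tall with cooling fins on its sides; it stands against one end of the rack, at its +y end (then gaps are counted F, E, D) or at its -y end (then A, B, C). Origin at the middle of its underside, axes as the rack's.
- amp: The loose amplifier box: aluminium, black end plates, 110 mm long (x) x 42 wide (y) x 42 tall, about 0.3 kg, standing on the bench before the rack, off to one side, x roughly towards the rack. Origin at the middle of its underside. Home: origin at rack x = +10 mm, near face 10 mm in front of the divider noses. Pushed sideways more than 20 mm above the bench it may tip.
- rail_a: The 40 mm long section of the top rail over gap A of the rack; origin at its middle, 2 mm below the rail's top face. Touching two sections at the same moment spoils the count.
- rail_b: The 40 mm long section of the top rail over gap B of the rack; origin at its middle, 2 mm below the rail's top face. Touching two sections at the same moment spoils the count.
- rail_c: The 40 mm long section of the top rail over gap C of the rack; origin at its middle, 2 mm below the rail's top face. Touching two sections at the same moment spoils the count.
- rail_d: The 40 mm long section of the top rail over gap D of the rack; origin at its middle, 2 mm below the rail's top face. Touching two sections at the same moment spoils the count.
- rail_e: The 40 mm long section of the top rail over gap E of the rack; origin at its middle, 2 mm below the rail's top face. Touching two sections at the same moment spoils the count.
- rail_f: The 40 mm long section of the top rail over gap F of the rack; origin at its middle, 2 mm below the rail's top face. Touching two sections at the same moment spoils the count.
- junction_box: Fixed low black junction box 98 x 46 x 36 mm tall with sockets on top, at the rack's other end. Origin at the middle of its underside.
- amp_b: A box like the loose one, home in gap B of the rack; loose, to be left alone. Origin at the middle of its underside.
- amp_f: A box like the loose one, home in gap F of the rack; loose, to be left alone. Origin at the middle of its underside.
- lens_tube: Black lens tube, 36 mm across, 68 mm tall, standing upright in front of the rack on the side where the loose box is not; to be left alone. Origin at the middle of its underside.
- spacer_ring: Black ring 38 mm across, 12 mm tall, on the bench to the right; bystander.
- screwdriver: Screwdriver 170 mm long on the bench to the left; bystander.
- mouse: White computer mouse 100 x 56 x 30 mm, at the left; bystander.
- marker: Black marker pen 135 mm long lying at the right; bystander.
Not all that is in view belongs to the job. Leave any orange look-alike of the amp alone.

How it is judged:
By the outcome, as a careful person would: the job done as asked, in the order asked, and still so for the second after the job is handed in, with the robot touching nothing.
It also fails if it takes over 72 s, if anything falls off the work surface, if the arm or the gripper's body presses on something with over 40 N, if the wrist force passes 120 N, or if a joint passes its speed limit or range.

ROBOT

A 7-joint arm with a two-finger parallel gripper is mounted at the origin on the work surface. World frame = base frame: x ahead of the robot, y to its left, z up, the work surface at z = 0. Lengths are in m, angles in rad, forces in N, time in s.
With the tool pointing down it reaches from about 0.4 to 0.9 m from the base axis. Payload 5.5 kg.
Tool frame: the origin (TCP) lies midway between the tips of the shut fingers; the grasp point (between the pads) lies 19 mm behind it (manip.grip_depth is the distance from the TCP to the grasp point, in m); z points along the fingers, y is the line along which they close (so a half turn about z gives the same grasp; the last joint's range is limited). The gripper opens to 92 mm and grips with 3 to 60 N. Pads are 19 mm wide; open, the fingers measure 130 mm over their backs; the gripper's body (75 mm by 190 mm) begins 47 mm behind the grasp point.
Start: joints at [-0.977, 0.501, -0.427, 1.55, 0.221, 1.138, -0.21], TCP at [0.211, 0.615, 0.227] pointing down, gripper open.
Joint ranges: [-2.88, 2.88], [-0.31, 2.03], [-1.54, 1.56], [0.2, 2.42], [-1.41, 4.55], [0.19, 2.02], [-2.57, 2.57]. Speed limits (rad/s): [2.57, 2.57, 3.14, 3.14, 3.14, 3.14, 3.14].

INTERFACE

Orientations are given as a unit quaternion [x, y, z, w].
In Python, from bench import manip, effector, viewer gives the robot as it stands. Calls block until the motion is done:
- manip.move_pose(position, orientation): joint-space move of the TCP to a pose.
- manip.servo_line(position, ori=None, vel=0.15): straight line of the TCP; ori=None keeps the orientation; vel is the mean speed in m/s.
- manip.movej(angles): joint-space move.
- effector.open_jaws() and effector.close(f_grip=None): open the fingers fully, or close them until they stop; f_grip is the grip in N (None keeps the last).
- manip.sleep(seconds).
- manip.solve_ik(position, orientation): joint angles nearest the present ones, or None.
- viewer.get_image(name): name is "side" or "top" or "wrist"; returns the picture (400x640x3 uint8, red, green, blue); there is no depth.
- viewer.get_calibration(name): a dict with "vfov" (degrees; the focal length in pixels is half the picture's height over the tangent of half this angle, whatever the lens; pixels are square), "cx", "cy" (the principal point, pixels), "eye" and "attitude" of the camera in the world. Camera axes: x right, y down, z forward; pixel columns grow to the right and rows downward; lengths in m; the calibration is good to about 2 mm. The wrist camera is an equidistant fisheye: a pixel r from the principal point sees the ray r / f radians off the axis. A picture is of the moment at which its call begins: read the wrist's pose just before it. get_calibration takes no time and is no camera call; for the wrist camera it gives the pose at the moment of the call.
A pose or a line that the arm cannot do raises manip.PlanningError and nothing moves.
- manip.hand_in(): hands the job in; it is judged then, once.
Readings, each from a call of its own:
- manip.current_clock(): time.
- manip.current_q(): joint angles.
- manip.current_joint_velocities(): joint speeds.
- manip.current_tau(): joint torques, N m.
- manip.current_tool_pos(): TCP position.
- manip.current_tcp_rot(): TCP orientation.
- manip.current_force(): force on the tool from outside, world axes, zero at the start.
- manip.current_wrist_torque(): the same for the moment, N m.
- manip.current_finger_gap(): finger opening in m.
- manip.current_gripper_force(): force on a finger pad.
Only numpy, scipy, OpenCV 4.12 (cv2) and the standard library are available. Lean on these libraries where they do the work, as an engineer would, in place of code of your own. Each camera call takes 0.05 s, during which the arm holds its last target. There are 200 camera calls.

## Working session

There is one attempt and no reset: what is moved stays moved. The work goes in short steps, each a Python script; the robot and the scene stay as the last script left them, time stands still between calls to the robot, and variables do not carry over. Pictures are saved under pics/ and viewed, at most 10 in all, crops included, and the job is handed in when it is done.

```bash
mkdir -p pics; ls; python3 - <<'E'
from bench import manip, effector, viewer
import cv2
for n in ("top","side"):
    cv2.imwrite(f"pics/{n}0.png",viewer.get_image(n)[:,:,::-1]); print(n,viewer.get_calibration(n))
print(manip.current_tcp_rot(),manip.current_clock())
E
```

```text
pics
top {'vfov': 42.99166655902474, 'cx': 322.16173492381984, 'cy': 198.713889995214, 'eye': array([ 0.40386978, -0.00746329,  1.4790349 ]), 'attitude': array([-0.70472613,  0.70926719, -0.01500217,  0.00872191])}
side {'vfov': 52.520549852884095, 'cx': 315.4519283402366, 'cy': 195.86632596575555, 'eye': array([ 0.10527433, -0.91505815,  0.61456725]), 'attitude': array([ 0.8520232 , -0.15015197,  0.0891067 , -0.49352898])}
[ 1.64650695e-01  9.86351548e-01 -8.63649744e-04 -1.62173544e-04] 0.1
```

View pics/top0.png

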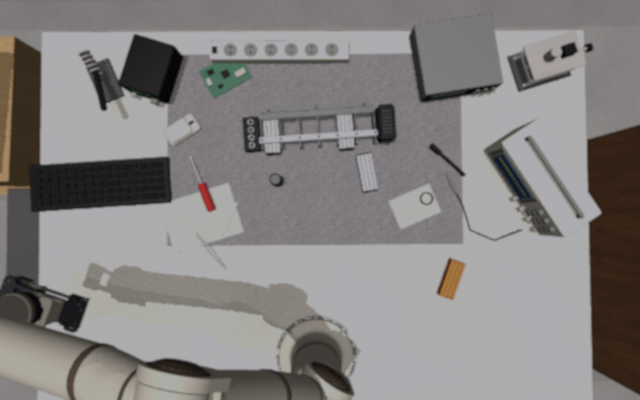

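View pics/side0.png

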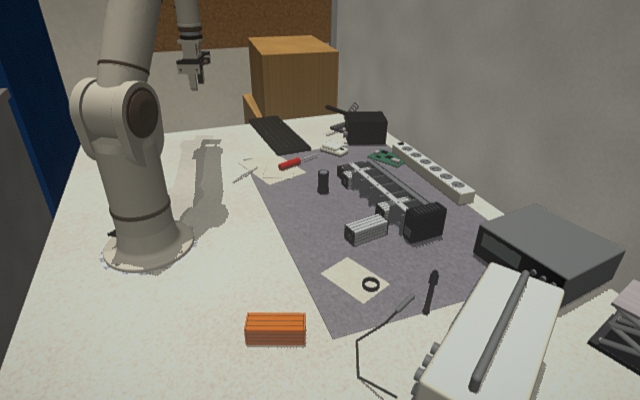

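```bash
python3 - <<'E'
from bench import manip, effector, viewer
import cv2
manip.move_pose([0.50,-0.06,0.36],[0,1,0,0])
c=viewer.get_calibration("wrist"); im=viewer.get_image("wrist")
import pickle; pickle.dump((c,im),open("w1.pkl","wb"))
print(c, manip.current_q(), manip.current_clock())
cv2.imwrite("pics/w1.png",im[:,:,::-1])
t=cv2.imread("pics/top0.png")[95:215,230:430]
cv2.imwrite("pics/topcrop.png",cv2.resize(t,None,fx=4,fy=4,interpolation=cv2.INTER_CUBIC))
E
```

```text
{'vfov': 65.70646984690485, 'cx': 322.70658214929676, 'cy': 202.50294378139478, 'eye': array([ 0.42072085, -0.05810375,  0.51725771]), 'attitude': array([0.69897741, 0.69960908, 0.10508221, 0.1045727 ])} [-0.07650879  0.09564158  0.15262913  1.74857067 -0.0151883   1.29901381
  1.65198427] 2.7833
```

View pics/w1.png

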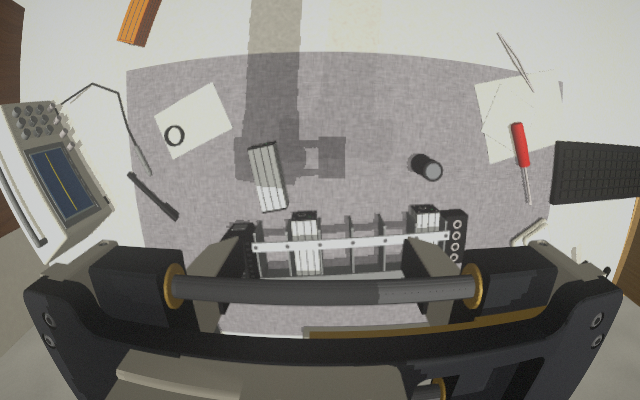

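View pics/topcrop.png

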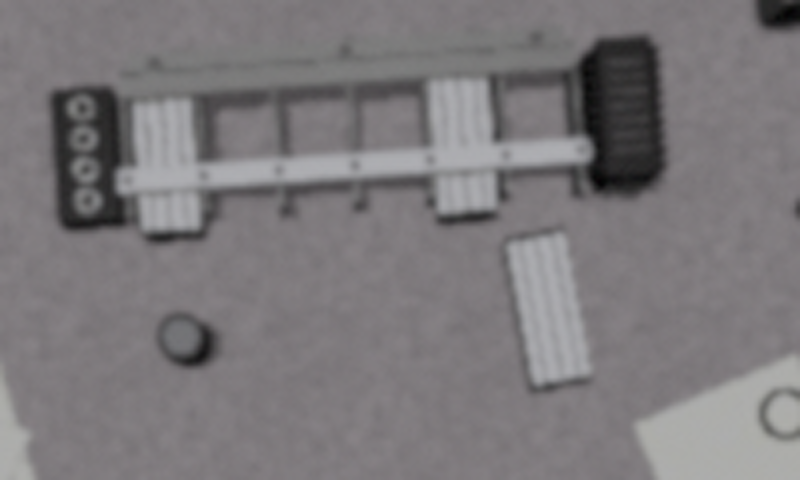

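Candidates for the amp in the top image are the loose silver box (367,172), the homed silver boxes (345,130) and (270,137), and the orange look-alike (452,279). I choose (367,172). The tall finned unit is at the right, at the rack's -y end (385,122), so the count is A, B (filled), C. I'll take a closer wrist view to measure.

```bash
python3 - <<'E'
from bench import manip, effector, viewer
import cv2,pickle
manip.move_pose([0.63,-0.07,0.27],[0,1,0,0])
c=viewer.get_calibration("wrist"); im=viewer.get_image("wrist")
pickle.dump((c,im),open("w2.pkl","wb"))
print(c, manip.current_clock())
cv2.imwrite("pics/w2.png",cv2.resize(im[0:300,100:500,::-1],None,fx=2,fy=2,interpolation=cv2.INTER_CUBIC))
E
```

```text
{'vfov': 65.70646984690485, 'cx': 322.70658214929676, 'cy': 202.50294378139478, 'eye': array([ 0.55016587, -0.06878515,  0.42755916]), 'attitude': array([0.69951233, 0.6991788 , 0.10455408, 0.10440284])} 3.5083
```

View pics/w2.png

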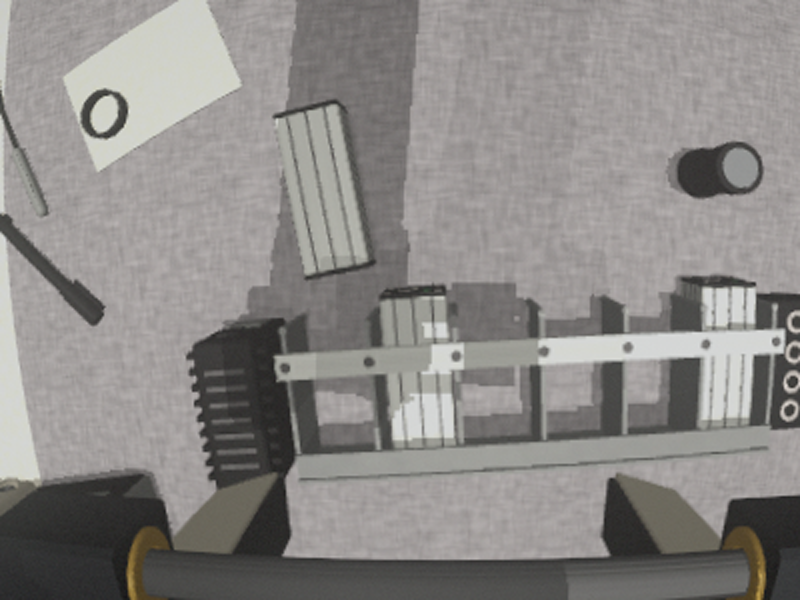

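```bash
cat > h.py <<'E'
import numpy as np, pickle, cv2
from scipy.spatial.transform import Rotation as R
def ray(c,uv,fish):
    uv=np.asarray(uv,float); f=200/np.tan(np.radians(c['vfov']/2))
    d=(uv-[c['cx'],c['cy']])/f
    if fish:
        r=np.linalg.norm(d,axis=1)[:,None]; d=np.c_[d/r*np.sin(r),np.cos(r)]
    else: d=np.c_[d,np.ones(len(d))]
    return R.from_quat(c['attitude']).apply(d)
def onz(c,uv,z,fish):
    d=ray(c,uv,fish); e=c['eye']; return (e+d*((z-e[2])/d[:,2])[:,None])[:,:2]
def fit(src,P):  # 2D rigid src->P
    a=src-src.mean(0); b=P-P.mean(0)
    th=np.arctan2((a[:,0]*b[:,1]-a[:,1]*b[:,0]).sum(),(a*b).sum())
    M=np.array([[np.cos(th),-np.sin(th)],[np.sin(th),np.cos(th)]])
    t=P.mean(0)-M@src.mean(0)
    return th,t,np.abs(P-(src@M.T+t)).max()
E
python3 - <<'E'
from h import *
from bench import viewer
ys=np.arange(-159,160,53)/1e3
src=np.c_[np.full(7,-.01),ys]
ct=viewer.get_calibration("top"); cw=pickle.load(open("w2.pkl","rb"))[0]
w=np.array([(285,368),(369,362),(456,356),(544,351),(628,347),(706,343),(776,341)])/2+[100,0]
t=np.array([(580,149),(506,155),(430,160),(354,165),(279,170),(203,176),(126,180)])/4+[230,95]
for c,p,f in ((cw,w,1),(ct,t,0)): print("rack",fit(src,onz(c,p,.065,f)))
box=np.array([(-55,-21),(-55,21),(55,21),(55,-21)])/1e3
w=np.array([(275,117),(342,101),(374,262),(306,277)])/2+[100,0]
t=np.array([(592,378),(532,389),(506,240),(565,230)])/4+[230,95]
for c,p,f in ((cw,w,1),(ct,t,0)):
    P=onz(c,p,.042,f); print("amp",fit(box,P)); print(P.round(4).tolist())
for c,p,f in ((cw,[[470,84]],1),(ct,[[276,179.5]],0)): print("tube",onz(c,p,.068,f))
E
```

```text
rack (np.float64(0.06371364729596522), array([ 0.63698645, -0.00874713]), np.float64(0.0006550118179088626))
rack (np.float64(0.06344966435073991), array([ 0.63617897, -0.01053886]), np.float64(0.0007276086496498246))
amp (np.float64(0.18040144603352545), array([ 0.52779995, -0.14421638]), np.float64(0.003011063612090581))
[[0.48, -0.175], [0.4726, -0.1322], [0.5751, -0.113], [0.5835, -0.1566]]
amp (np.float64(0.16717539714921356), array([ 0.52630809, -0.14868571]), np.float64(0.0016448442173370714))
[[0.4772, -0.1789], [0.4697, -0.1363], [0.5757, -0.1188], [0.5826, -0.1608]]
tube [[0.508106   0.11206002]]
tube [[0.50547052 0.1078969 ]]
```

```bash
cat >> h.py <<'E'
RTH,RT=0.0636,np.array([0.6366,-0.0096])
def W(x,y,z):
    c,s=np.cos(RTH),np.sin(RTH); return [RT[0]+c*x-s*y, RT[1]+s*x+c*y, z]
def Q(psi): return (R.from_euler('z',psi)*R.from_quat([0,1,0,0])).as_quat()
E
python3 - <<'E'
from h import *
from bench import manip, effector, viewer
effector.close(5)
best=None
for k in (1,-1):
    q=manip.solve_ik(W(-.01,-.1325,.09),Q(RTH+k*np.pi/2)); print(k,q)
    if q is not None and (best is None or np.abs(q-manip.current_q()).max()<best[0]): best=(np.abs(q-manip.current_q()).max(),k)
k=best[1]; o=Q(RTH+k*np.pi/2)
manip.move_pose(W(-.01,-.1325,.11),o)
for y in (-.1325,-.0795,-.0265):
    manip.servo_line(W(-.01,y,.085),o,.1)
    manip.servo_line(W(-.01,y,.067),o,.05)
    f0=manip.current_force()[2]; z=.067
    while z>.060:
        z-=.001; manip.servo_line(W(-.01,y,z),o,.02)
        f=manip.current_force()[2]-f0
        if f>2.5: break
    manip.sleep(.2); print(y,z,f,manip.current_tool_pos(),manip.current_clock())
    manip.servo_line(W(-.01,y,.085),o,.1)
manip.servo_line(W(-.01,-.0265,.15),o,.2)
print(manip.current_clock())
E
```

```text
1 [-0.59361221  1.13453128  1.34841419  1.68837513 -1.14946503  1.32009333
 -2.08659634]
-1 [-0.12308885  0.65332774  0.42627281  1.67293649 -0.3301044   0.88728447
  0.4996965 ]
-0.1325 0.064 4.6327411793602895 [ 0.63528112 -0.14250841  0.06441372] 7.9083
-0.0795 0.064 4.492889839349729 [ 0.63189889 -0.08955607  0.06438832] 10.4083
-0.0265 0.064 4.099575901803339 [ 0.62853665 -0.0366966   0.06440112] 12.9083
13.7417
```

```bash
python3 - <<'E'
from h import *
from bench import manip, effector, viewer
effector.open_jaws()
a=np.array([.527,-.1465]); 
manip.move_pose([*a,.14],Q(.172))
manip.servo_line([*a,.007],Q(.172),.12)
# amp now in rack frame
c,s=np.cos(RTH),np.sin(RTH); d=a-RT; ax,ay=c*d[0]+s*d[1],-s*d[0]+c*d[1]; print(ax,ay)
n=np.array([-np.sin(.172),np.cos(.172)]); 
manip.servo_line([*(a+.018*n),.007],Q(.172),.06)
manip.servo_line(W(ax,-.055+.025,.007),Q(RTH),.04)
print(manip.current_force(),manip.current_tool_pos(),manip.current_clock())
p=W(ax,-.055+.015,.007); manip.servo_line(p,Q(RTH),.06)   # back off the pad
manip.servo_line([p[0],p[1],.27],Q(RTH),.2)
cw=viewer.get_calibration("wrist"); im=viewer.get_image("wrist")
pickle.dump((cw,im),open("w3.pkl","wb")); print(manip.current_clock())
cv2.imwrite("pics/w3.png",cv2.resize(im[0:300,100:500,::-1],None,fx=2,fy=2,interpolation=cv2.INTER_CUBIC))
E
```

```text
-0.11807938228414996 -0.12965735412769142
[ 0.86936686 -0.82901311 -1.25350789] [ 0.52066741 -0.04712576  0.0070308 ] 20.6083
22.4417
```

View pics/w3.png

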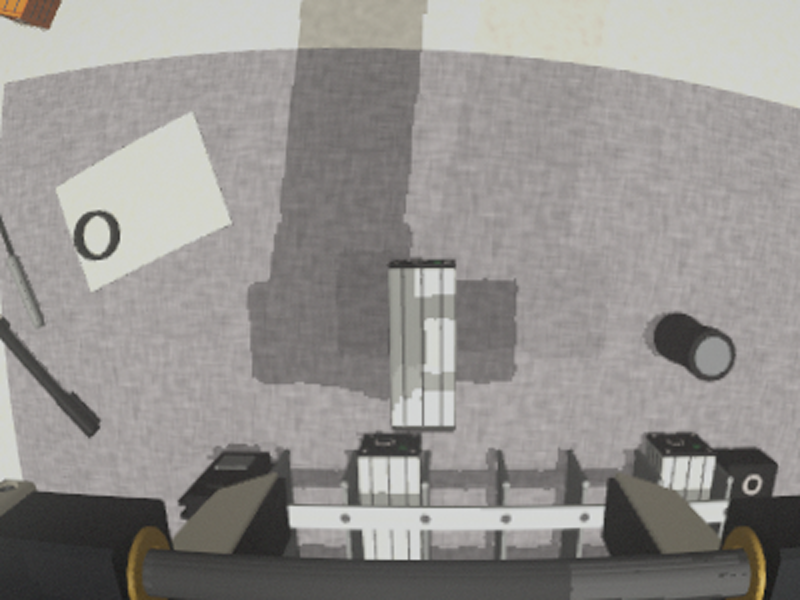

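```bash
cat >> h.py <<'E'
def inrack(P):
    c,s=np.cos(RTH),np.sin(RTH); d=np.asarray(P)-RT; return np.array([c*d[...,0]+s*d[...,1],-s*d[...,0]+c*d[...,1]]).T
box=np.array([(-55,-21),(-55,21),(55,21),(55,-21)])/1e3
E
python3 - <<'E'
from h import *
cw=pickle.load(open("w3.pkl","rb"))[0]
P=onz(cw,np.array([(389,266),(455,265),(455,429),(391,430)])/2+[100,0],.042,1)
th,t,r=fit(box,P); print(th-RTH,inrack(t),r); print(inrack(P).round(4))
print(inrack(onz(cw,np.array([(345,518),(425,519),(506,519),(584,518)])/2+[100,0],.065,1)).round(4))
E
```

```text
-0.001103080276329202 [-0.11740536 -0.05330183] 0.0018946504579813173
[[-0.1707 -0.0735]
 [-0.1711 -0.0327]
 [-0.0643 -0.0324]
 [-0.0636 -0.0746]]
[[-0.0099 -0.105 ]
 [-0.0098 -0.0521]
 [-0.0095  0.001 ]
 [-0.0091  0.0535]]
```

```bash
python3 - <<'E'
from h import *
from bench import manip, effector, viewer
x=-.1174; o=Q(RTH)
manip.move_pose(W(x,-.040,.15),o)
manip.servo_line(W(x,-.040,.007),o,.12)
manip.servo_line(W(x,-.0018,.007),o,.04)
print(manip.current_force(),inrack(manip.current_tool_pos()[:2]))
manip.servo_line(W(x,-.012,.007),o,.06)
manip.servo_line(W(x,-.012,.27),o,.2)
cw=viewer.get_calibration("wrist"); im=viewer.get_image("wrist")
pickle.dump((cw,im),open("w4.pkl","wb")); print(manip.current_clock())
cv2.imwrite("pics/w4.png",cv2.resize(im[100:280,200:400,::-1],None,fx=3.2,fy=3.2,interpolation=cv2.INTER_CUBIC))
E
```

```text
[ 0.34516749  0.14738377 -0.44063698] [-0.11765152 -0.00149579]
27.275
```

View pics/w4.png

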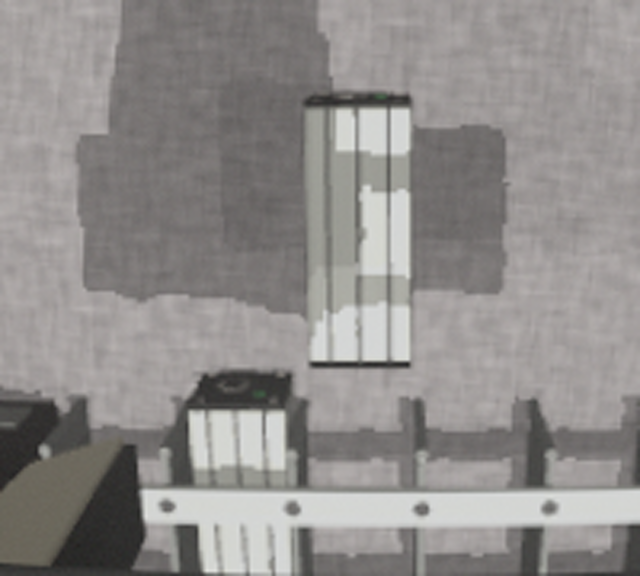

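```bash
python3 - <<'E'
from h import *
cw=pickle.load(open("w4.pkl","rb"))[0]
g=lambda p:np.array(p)/3.2+[200,100]
P=onz(cw,g([(306,104),(411,104),(410,366),(310,366)]),.042,1)
th,t,r=fit(box,P); print(th-RTH,inrack(t),r); print(inrack(P).round(4))
print(inrack(onz(cw,g([(167,506),(292,508),(421,509),(549,508)]),.065,1)).round(4))
E
```

```text
-0.0027309486325353266 [-0.11714329 -0.02406611] 0.0017317305240965308
[[-0.1706 -0.0442]
 [-0.1704 -0.0036]
 [-0.0638 -0.0036]
 [-0.0638 -0.0448]]
[[-0.0098 -0.1046]
 [-0.01   -0.0521]
 [-0.0098  0.0008]
 [-0.0095  0.0536]]
```

```bash
python3 - <<'E'
from h import *
from bench import manip, effector, viewer
o=Q(RTH); y=-.0245
effector.close(5)
manip.move_pose(W(-.205,y,.12),o)
manip.servo_line(W(-.205,y,.010),o,.12)
manip.servo_line(W(-.186,y,.010),o,.08)
f0=manip.current_force(); 
for x in [*np.arange(-.17,-.062,.012),*np.arange(-.062,-.0545,.0025)]:
    manip.servo_line(W(x,y,.010),o,.05)
    f=manip.current_force()-f0; p=manip.current_tool_pos()
    print(round(x,4),inrack(p[:2]).round(4),f.round(1))
    if np.linalg.norm(f)>12: break
print(manip.current_clock())
im=viewer.get_image("wrist"); cw=viewer.get_calibration("wrist"); pickle.dump((cw,im),open("w5.pkl","wb"))
cv2.imwrite("pics/w5.png",im[:,:,::-1])
E
```

```text
-0.17 [-0.1695 -0.0245] [ 0.3 -0.6 -0.5]
-0.158 [-0.1573 -0.0245] [-0.  -0.4 -1.5]
-0.146 [-0.1452 -0.0245] [ 1.  -1.  -1.6]
-0.134 [-0.1332 -0.0245] [ 0.2 -0.2 -1.5]
-0.122 [-0.1213 -0.0245] [ 0.6  0.5 -1.2]
-0.11 [-0.1093 -0.0245] [-0.  -0.4 -1. ]
-0.098 [-0.0973 -0.0245] [ 0.9  0.4 -0.2]
-0.086 [-0.0852 -0.0245] [ 0.7  0.1 -1.6]
-0.074 [-0.0733 -0.0245] [-0.1 -0.8 -0.9]
-0.062 [-0.0613 -0.0245] [ 0.9 -0.3  0.6]
-0.0595 [-0.0594 -0.0245] [ 0.  -0.3  0.3]
-0.057 [-0.0569 -0.0245] [ 0.6 -0.1 -0.8]
35.3917
```

```bash
python3 - <<'E'
from h import *
from bench import manip, effector, viewer
o=Q(RTH); y=-.0245; f0=manip.current_force()
for x in np.arange(-.056,-.046,.001):
    manip.servo_line(W(x,y,.010),o,.03)
    f=manip.current_force()-f0; print(round(x,4),inrack(manip.current_tool_pos()[:2]).round(4),f.round(1))
    if np.linalg.norm(f[:2])>6: break
manip.sleep(.2)
manip.servo_line(W(-.10,y,.010),o,.1)
manip.servo_line(W(-.10,y,.27),o,.2)
print(manip.current_clock())
cw=viewer.get_calibration("wrist"); im=viewer.get_image("wrist"); pickle.dump((cw,im),open("w5.pkl","wb"))
cv2.imwrite("pics/w5.png",cv2.resize(im[60:285,170:470,::-1],None,fx=2.6,fy=2.6,interpolation=cv2.INTER_CUBIC))
E
```

```text
-0.056 [-0.0562 -0.0245] [-1.5  0.3 -0.3]
-0.055 [-0.0558 -0.0245] [-4.8 -0.8  1.6]
-0.054 [-0.0558 -0.0245] [-7.2  0.5  4.3]
38.45
```

View pics/w5.png

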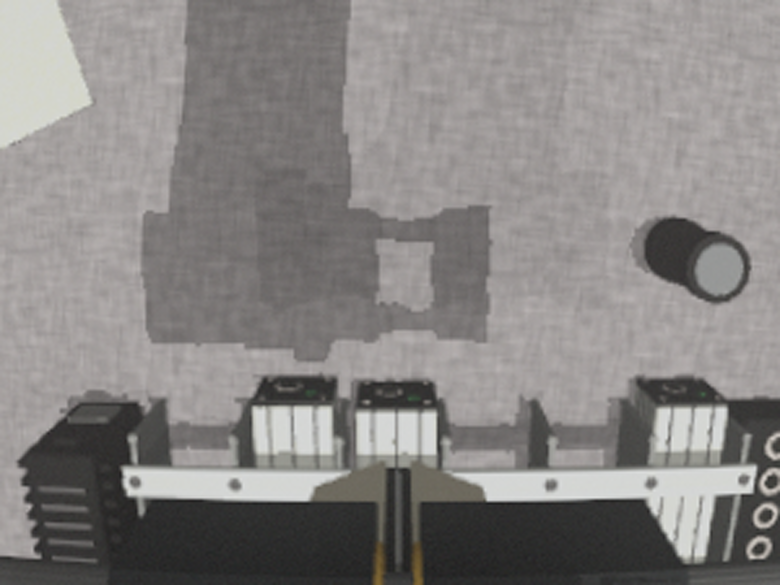

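The last picture shows the box in gap C (near top edge about (397,410)). It is between boxes B (295,405) and F (690,405), and the lens tube (718,268) is untouched. The force rose against a hard stop at the expected depth.

```bash
python3 - <<'E'
from h import *
from bench import manip
cw=pickle.load(open("w5.pkl","rb"))[0]
print(inrack(onz(cw,np.array([(255,405),(333,405),(356,409),(437,409),(646,405),(727,405)])/2.6+[170,60],.042,1)).round(4))
print(manip.hand_in())
E
```

```text
[[-0.0443 -0.0959]
 [-0.0444 -0.0557]
 [-0.0423 -0.0441]
 [-0.0422 -0.003 ]
 [-0.0437  0.107 ]
 [-0.0432  0.1539]]
the job is handed in; nothing more can be done
None
```

I touched the rail over gaps A, B and C in order, then pushed the loose amplifier box along the bench into gap C until it stopped hard against the back wall. Its front measures about 1–2 mm deeper than the neighbouring boxes. The job is handed in, at about 38 s of the 72 s allowed; no verdict was returned.

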